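# Weigh in salt lumps, then peel a fresh tray off the stuck stack and hold it ready

### The arm

A 6-joint arm with a two-finger parallel gripper is mounted at the origin on the work surface. World frame = base frame: x ahead of the robot, y to its left, z up, the work surface at z = 0. Lengths are in m, angles in rad, forces in N, time in s.
With the tool pointing down it reaches from about 0.35 to 0.85 m from the base axis. Payload 8.1 kg.
Tool frame: the origin (TCP) lies on the centre line of the jaws, within the pads' length; the fingertips stand 17 mm ahead of it and the grasp point (between the pads) lies 2 mm behind it; z points along the fingers, y is the line along which they close (so a half turn about z gives the same grasp; the last joint's range is limited). The gripper opens to 93 mm and grips with 3 to 60 N. Pads are 15 mm wide; open, the fingers measure 128 mm over their backs; the gripper's body (75 mm by 188 mm) begins 65 mm behind the grasp point.
Start: joints at [-1.187, 0.13, 1.488, -0, 1.523, -0.085], TCP at [0.271, -0.535, 0.236] pointing down, gripper open.
Joint ranges: [-2.96, 2.96], [-0.89, 2.26], [0.02, 2.5], [-1.34, 4.48], [0, 2.73], [-2.66, 2.66]. Speed limits (rad/s): [2.39, 2.39, 2.79, 3.14, 3.14, 3.14].

### API

Orientations are given as a unit quaternion [x, y, z, w].
In Python, from plant import manip gives the robot as it stands.
- The arm moves only by the shell command python3 -m pendant 'ROWS' [FORCE]. ROWS is JSON, a list of rows, each a list of 7 numbers: the shift along the tool's x, y, z in m, then the turn, a rotation vector about the tool's x, y, z in rad, then the opening, from 0 (shut) to 1 (fully open). A call has 1 to 5 rows; each row shifts and turns the commanded pose from where the row before left it, along the tool's axes as they then stand; what a row does not reach is not made up. A row lasts 1/12 s, in which the tool goes at most 41.7 mm and 7.16 degrees, less where a joint would pass 70% of its speed; a pose out of reach is approached as far as the arm can. A call is refused whole if a number of a shift passes 0.0417 or a number of a turn 0.125, either way. A call with a gripper value outside its range is refused whole. The fingers move at their own pace and stop on an object; FORCE is the grip in N (left out, the last holds). Time passes only in rows, so rows that do not move let the fingers close. It gives the time, the measured TCP pose, the force, the opening and the grip force at its end, in the units of the state.
- manip.get_obs(): the state, without advancing time (a new reading comes with each control period).
- manip.camera(name): name is "scene" or "side" or "wrist"; returns a dict with "color" (420x560x3 uint8, red, green, blue), "mtx" (3x3 intrinsics, pixels), "cam_to_world" (4x4, takes a point from camera to world coordinates). Camera axes: x right, y up, looking along -z (the intrinsics and any distortion apply to the point x, -y, -z); pixel columns grow to the right and rows downward; lengths in m; the calibration is good to about 2 mm. A picture is of the moment at which its call begins. There is no depth.
- manip.hand_in(): hands the job in; it is judged then, once.
The state is a dict: "time": time; "joint_positions": joint angles; "qd": joint speeds; "joint_torque": joint torques, N m; "position": TCP position; "eef_rot": TCP orientation; "ft_force": force on the tool from outside, world axes, zero at the start; "torque": the same for the moment, N m; "finger_gap": finger opening in m; "gripper_force": force on a finger pad.
Only numpy, scipy, OpenCV 4.12 (cv2) and the standard library are available. Lean on these libraries where they do the work, as an engineer would, in place of code of your own. Each camera call takes 0.05 s, during which the arm holds its last target. There are 200 camera calls.

### The job

Tip all six salt lumps out of the orange cup into the steel bowl on the balance and stand the empty cup back upright on the bench. Then take a fresh tray for them: the blue trays cling together, so lift the top one by one corner first to peel it off, leaving the rest of the stack standing where it is. Bring it centred over the green-edged pad and finish while still holding it there, level and steady, about 15 cm above the pad, without disturbing the bottles and the spoon.

Things in the scene. Friction and masses are not known exactly. Their poses are not given: they have to be found in the camera images.
- cup: orange plastic specimen cup, round and open, straight-sided, 80 mm high, outside diameter 56 mm, wall 2 mm, floor 3 mm, 36 to 63 g; origin at the centre of its underside, z up out of the mouth
- lump1: salt lump 1 of 6, off-white, roughly 16 mm across, 11 g, starts in the cup (in three layers of two); origin at its middle. The lumps slide on plastic or steel steeper than about 20 to 25 degrees
- lump2: salt lump 2 of 6, off-white, roughly 16 mm across, 11 g, starts in the cup (in three layers of two); origin at its middle. The lumps slide on plastic or steel steeper than about 20 to 25 degrees
- lump3: salt lump 3 of 6, off-white, roughly 16 mm across, 11 g, starts in the cup (in three layers of two); origin at its middle. The lumps slide on plastic or steel steeper than about 20 to 25 degrees
- lump4: salt lump 4 of 6, off-white, roughly 16 mm across, 11 g, starts in the cup (in three layers of two); origin at its middle. The lumps slide on plastic or steel steeper than about 20 to 25 degrees
- lump5: salt lump 5 of 6, off-white, roughly 16 mm across, 11 g, starts in the cup (in three layers of two); origin at its middle. The lumps slide on plastic or steel steeper than about 20 to 25 degrees
- lump6: salt lump 6 of 6, off-white, roughly 16 mm across, 11 g, starts in the cup (in three layers of two); origin at its middle. The lumps slide on plastic or steel steeper than about 20 to 25 degrees
- bowl: round stainless bowl, 136 mm across the rim, 48 mm high, wall 3 mm, foot 61 mm across, 0.13 to 0.21 kg, standing loose on the balance pan (its underside 52 mm above the bench, so its rim is 100 mm above the bench); origin at the centre of its underside, z up
- balance: white compact bench balance, fixed to the bench: housing 180 (x) x 145 (y) x 38 mm, display along its -x edge, round steel pan of 128 mm across whose top is 52 mm above the bench; origin at the centre of its underside
- pan (a point): centre of the top of the balance pan, 20 mm from the balance's origin towards its +x, 52 mm above the bench
- tray: top blue tray, 160 (its x) x 120 (its y) x 30 mm high, 60 g, open on top, corners cut off at 45 degrees (30 mm off each side: corner faces 42 mm long). All round a stiff rim 12 mm wide, 8.5 mm deep from the top edge down; inside it thin walls slope in to a flat floor, so a finger fits inside every corner. Origin: centre of the underside, z up, rim top at z = 30 mm; starts 50 mm above the bench
- tray_corner_a (a point): corner on the tray's +x, +y side: middle of the 12 mm wide rim, on its top, at (+61, +41, 30) mm in the tray's frame. The rim here runs at 45 degrees to the tray's x and y; pinch across it. Fingers reaching more than 9 mm below the rim top take hold of the next tray too; tilted up 0.2 rad here about the opposite corner, the tray is free of the stack except there
- tray_corner_b (a point): corner on the tray's +x, -y side: middle of the 12 mm wide rim, on its top, at (+61, -41, 30) mm in the tray's frame. The rim here runs at 45 degrees to the tray's x and y; pinch across it. Fingers reaching more than 9 mm below the rim top take hold of the next tray too; tilted up 0.2 rad here about the opposite corner, the tray is free of the stack except there
- tray_corner_c (a point): corner on the tray's -x, -y side: middle of the 12 mm wide rim, on its top, at (-61, -41, 30) mm in the tray's frame. The rim here runs at 45 degrees to the tray's x and y; pinch across it. Fingers reaching more than 9 mm below the rim top take hold of the next tray too; tilted up 0.2 rad here about the opposite corner, the tray is free of the stack except there
- tray_corner_d (a point): corner on the tray's -x, +y side: middle of the 12 mm wide rim, on its top, at (-61, +41, 30) mm in the tray's frame. The rim here runs at 45 degrees to the tray's x and y; pinch across it. Fingers reaching more than 9 mm below the rim top take hold of the next tray too; tilted up 0.2 rad here about the opposite corner, the tray is free of the stack except there
- stack: the rest of the stack: five more such trays nested 10 mm apart, one loose piece of 0.30 kg, same outline and axes as the top tray; rim top 70 mm above the bench, foot about 125 x 85 mm; some 2 N upwards at one corner tips it. The top tray clings to it at all four corners: 1 to 1.5 N up at one corner peels it (each corner is free 4 mm up), all four at once take twice that. Origin: centre of its underside
- pad: spill pad, a flat square of 160 x 160 x 2 mm lying fixed on the bench, white with a green edge, empty; origin at its centre on the bench
- pad_mid (a point): centre of the pad's top face, 2 mm above the bench
- amber: amber glass bottle with a black cap, 52 mm across, 115 mm high, loose bystander; origin at the centre of its underside
- sample1: white plastic sample bottle with a white cap, 42 mm across, 92 mm high, loose bystander; origin at the centre of its underside
- sample2: white plastic sample bottle with a blue cap, 42 mm across, 92 mm high, loose bystander; origin at the centre of its underside
- spoon: steel spoon, 160 mm long, lying flat, loose bystander; origin near its middle, x along it
Mind the look-alikes: they are no part of the job. There is more than one size of the cup; the one meant has the size given above. There is more than one size of the tray; the one meant has the size given above.

How it is judged:
On the way, in this order (a step that is already met when the one before it is completed fails the run):
1. all six lumps have been tipped into the bowl on the balance from the cup in the gripper (horizontal distance between each of lump1, lump2, lump3, lump4, lump5, lump6 and bowl below 0.065 m and z of lump1 in the frame of bowl between 0 and 0.055 m and z of lump2 in the frame of bowl between 0 and 0.055 m and z of lump3 in the frame of bowl between 0 and 0.055 m and z of lump4 in the frame of bowl between 0 and 0.055 m and z of lump5 in the frame of bowl between 0 and 0.055 m and z of lump6 in the frame of bowl between 0 and 0.055 m and horizontal distance between bowl and pan below 0.035 m and angle between bowl's own z axis and vertical below 0.15 rad and contact force between the fingers and cup above 0.3 N), for 0.2 s.
2. the empty cup stands upright on the bench, let go (angle between cup's own z axis and vertical below 0.12 rad and height (world z) of cup below 0.01 m and contact force between the fingers and cup below 0.05 N), for 0.2 s.
3. the top tray is peeled: one side of it is lifted and tilted while an opposite corner still sits in the stack (angle between tray's own z axis and vertical above 0.1 rad and contact force between the fingers and tray above 0.3 N and angle between stack's own z axis and vertical below 0.08 rad and z of any of tray_corner_a, tray_corner_b, tray_corner_c, tray_corner_d in the frame of stack below 0.088 m), for 0.05 s.
At the end, for the whole second after the job is handed in: All lumps in the bowl, the bowl on the pan (35 mm), the cup upright on the bench, the rest of the stack standing (30 mm), and the gripper still holding the top tray at rest, its middle within 60 mm of the pad's, its underside 100 to 250 mm up, level within 0.17 rad, touching nothing else (all of step 2 and horizontal distance between each of lump1, lump2, lump3, lump4, lump5, lump6 and bowl below 0.065 m and z of lump1 in the frame of bowl between 0 and 0.055 m and z of lump2 in the frame of bowl between 0 and 0.055 m and z of lump3 in the frame of bowl between 0 and 0.055 m and z of lump4 in the frame of bowl between 0 and 0.055 m and z of lump5 in the frame of bowl between 0 and 0.055 m and z of lump6 in the frame of bowl between 0 and 0.055 m and horizontal distance between bowl and pan below 0.035 m and angle between bowl's own z axis and vertical below 0.15 rad and height (world z) of stack below 0.006 m and angle between stack's own z axis and vertical below 0.04 rad and distance of stack from where it was at the start of the episode below 0.03 m and horizontal distance between tray and pad_mid below 0.06 m and height (world z) of tray between 0.1 and 0.25 m and angle between tray's own z axis and vertical below 0.17 rad and contact force between the fingers and tray above 0.5 N and contact force between tray and stack below 0.02 N and linear speed of tray below 0.03 m/s and angular speed of tray below 0.3 rad/s); the arm keeps its last pose, push and grip.
It fails at once if a bottle or the spoon is shifted by more than 30 mm (distance of any of amber, sample1, sample2, spoon from where it was at the start of the episode above 0.03 m).
It fails at once if the rest of the stack is lifted off the bench, tipped over or pushed away by more than 50 mm (height (world z) of stack above 0.02 m or angle between stack's own z axis and vertical above 0.2 rad or distance of stack from where it was at the start of the episode above 0.05 m).
It also fails if it takes over 67 s, if anything falls off the work surface, if the arm or the gripper's body presses on something with over 40 N, if the wrist force passes 120 N, or if a joint passes its speed limit or range.

## Working session

There is one attempt and no reset: what is moved stays moved. The work goes in short steps, Python scripts to look and compute and a shell command to move; the robot and the scene stay as the last step left them, time stands still between calls to the robot, and variables do not carry over. Pictures are saved under pics/ and viewed, at most 12 in all, crops included, and the job is handed in when it is done.

```bash
ls; mkdir -p pics
python3 - <<'E'
from plant import manip
import cv2,numpy as np
for n in ["scene","side"]:
    c=manip.camera(n); cv2.imwrite(f"pics/{n}0.png",c["color"][:,:,::-1]); np.savez(f"pics/{n}0.npz",**c)
    print(n,c["mtx"].tolist(),np.round(c["cam_to_world"],3).tolist(),[k for k in c])
o=manip.get_obs();print(o)
E
```

```text
pics
scene [[407.0716758995207, 0.0, 277.1690175333944], [0.0, 407.0716758995207, 208.8840642935798], [0.0, 0.0, 1.0]] [[0.3, -0.831, 0.469, 1.003], [0.954, 0.262, -0.146, -0.086], [-0.002, 0.491, 0.871, 0.886], [0.0, 0.0, 0.0, 1.0]] ['color', 'mtx', 'cam_to_world']
side [[419.5913562309044, 0.0, 280.7197564338284], [0.0, 419.5913562309044, 214.03744649112463], [0.0, 0.0, 1.0]] [[-0.943, 0.208, -0.261, 0.252], [-0.334, -0.612, 0.717, 0.89], [-0.011, 0.763, 0.646, 0.829], [0.0, 0.0, 0.0, 1.0]] ['color', 'mtx', 'cam_to_world']
{'time': 0.1, 'joint_positions': array([-1.18740932e+00,  1.31068970e-01,  1.48918548e+00,  2.35275436e-05,
        1.52296269e+00, -8.54071226e-02]), 'qd': array([-0.00043788, -0.00165446, -0.005288  , -0.00098889,  0.00169134,
        0.00052173]), 'joint_torque': array([ 5.80130509e-04, -5.61339784e+01, -4.93097663e+01,  7.69582693e-02,
        2.90418748e-02, -8.08638242e-05]), 'position': array([ 0.27093095, -0.53481182,  0.23469397]), 'eef_rot': array([ 9.72654366e-01,  2.32255948e-01, -1.08949185e-04, -8.04989076e-04]), 'ft_force': array([-0.17726539,  0.57513103, -0.206827  ]), 'torque': array([-0.05276941,  0.00401264,  0.02084191]), 'gripper_force': 0.0, 'finger_gap': 0.09311834908121529}
```

View pics/scene0.png

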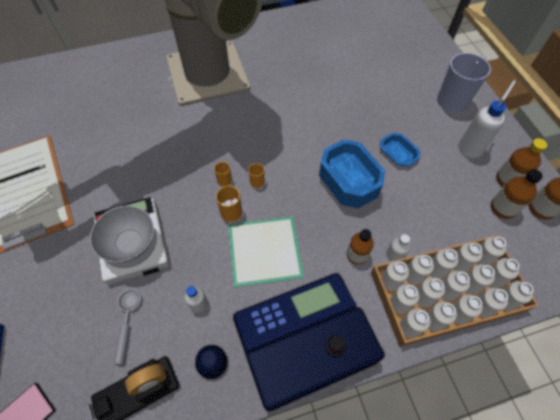

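View pics/side0.png

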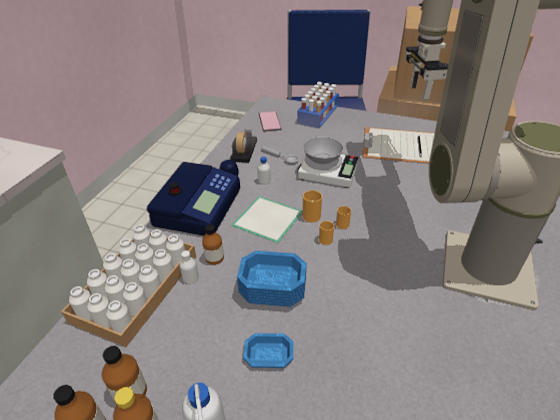

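The scene view shows the big cup at (230,204), with two smaller look-alikes above it. The bowl is at (124,237), the big tray stack at (351,172), the pad at (265,250), the spoon at (127,325), the amber bottle at (362,246) and the sample bottles at (195,297) and (401,245). The side view shows the cup at (312,207), the stack at (272,278), the bowl at (323,155) and the pad at (268,218).

```bash
cat > h.py <<'E'
import numpy as np,cv2
from plant import manip
def load(n): return dict(np.load(f"pics/{n}0.npz"))
def cast(c,uv,z):
    uv=np.atleast_2d(np.array(uv,float)); K=c["mtx"]; T=c["cam_to_world"]
    d=np.c_[(uv[:,0]-K[0,2])/K[0,0],-(uv[:,1]-K[1,2])/K[1,1],-np.ones(len(uv))]@T[:3,:3].T
    o=T[:3,3]; return o+d*((z-o[2])/d[:,2])[:,None]
def proj(c,P):
    T=c["cam_to_world"];q=(np.atleast_2d(P)-T[:3,3])@T[:3,:3];K=c["mtx"]
    return np.c_[K[0,2]-K[0,0]*q[:,0]/q[:,2],K[1,2]+K[1,1]*q[:,1]/q[:,2]]
def blobs(m,amin=40):
    n,l,s,ce=cv2.connectedComponentsWithStats(m.astype(np.uint8)); return [(l==i,s[i],ce[i]) for i in range(1,n) if s[i][4]>amin]
E
python3 - <<'E'
from h import *
np.set_printoptions(precision=3,suppress=True)
S,D=load("scene"),load("side")
for nm,c in(("scene",S),("side",D)):
    hsv=cv2.cvtColor(c["color"],cv2.COLOR_RGB2HSV);H,Sa,V=cv2.split(hsv)
    for lab,m,z in(("orange",(H>8)&(H<22)&(Sa>170)&(V>90),.04),("blue",(H>95)&(H<112)&(Sa>150)&(V>60),.06),("green",(H>55)&(H<90)&(Sa>60),.002)):
        for b,s,ce in blobs(m,60):
            print(nm,lab,s,ce,cast(c,ce,z)[0])
tiles=[(S,301,135),(D,222,245),(S,80,195),(S,190,175)]
im=[cv2.resize(c["color"][y:y+75,x:x+100],(400,300),interpolation=cv2.INTER_CUBIC) for c,x,y in tiles]
o=np.vstack([np.hstack(im[:2]),np.hstack(im[2:])]);cv2.imwrite("pics/tiles.png",o[:,:,::-1])
E
```

```text
scene orange [514 149  26  20 309] [526.026 158.909] [0.598 0.707 0.04 ]
scene orange [216 163  22  38 403] [224.916 181.901] [ 0.435 -0.045  0.04 ]
scene orange [250 165  13  22 237] [256.359 175.236] [0.439 0.035 0.04 ]
scene orange [509 178  27  21 352] [521.165 189.176] [0.674 0.642 0.04 ]
scene orange [551 179   9  18 120] [555.683 186.883] [0.694 0.727 0.04 ]
scene orange [220 204  19  17 207] [229.512 212.377] [ 0.522 -0.056  0.04 ]
scene orange [352 235  20  17 197] [360.761 244.558] [0.693 0.209 0.04 ]
scene blue [489 101  16  15 143] [496.259 108.392] [0.438 0.71  0.06 ]
scene blue [381 134  38  32 835] [399.612 149.222] [0.485 0.401 0.06 ]
scene blue [ 320  140   64   67 3042] [351.292 173.009] [0.516 0.256 0.06 ]
scene blue [187 287   9   9  65] [191.077 290.892] [ 0.692 -0.179  0.06 ]
scene green [229 216  75  71 692] [264.692 254.172] [ 0.634 -0.003  0.002]
side orange [303 191  19  31 446] [311.747 206.058] [ 0.495 -0.049  0.04 ]
side orange [337 207  14  22 225] [343.133 217.311] [ 0.396 -0.029  0.04 ]
side orange [320 222  14  22 234] [326.034 232.658] [0.426 0.05  0.04 ]
side orange [203 233  19  17 245] [211.804 241.388] [0.709 0.183 0.04 ]
side orange [103 354  35  36 870] [120.418 372.826] [0.711 0.587 0.04 ]
side orange [ 55 392  39  28 771] [ 76.407 408.096] [0.747 0.674 0.04 ]
side orange [114 394  37  26 652] [134.508 409.627] [0.641 0.641 0.04 ]
side blue [301  62  25  15  71] [313.803  71.141] [ 0.763 -0.998  0.06 ]
side blue [ 238  251   68   55 3193] [271.908 278.088] [0.503 0.268 0.06 ]
side blue [ 244  334   49   33 1454] [268.241 350.116] [0.443 0.452 0.06 ]
side blue [198 383  12  24 183] [203.519 394.06 ] [0.525 0.579 0.06 ]
side blue [188 385   9  23 110] [191.927 396.127] [0.544 0.59  0.06 ]
side green [232 197  70  46 273] [267.381 220.941] [0.613 0.016 0.002]
```

View pics/tiles.png

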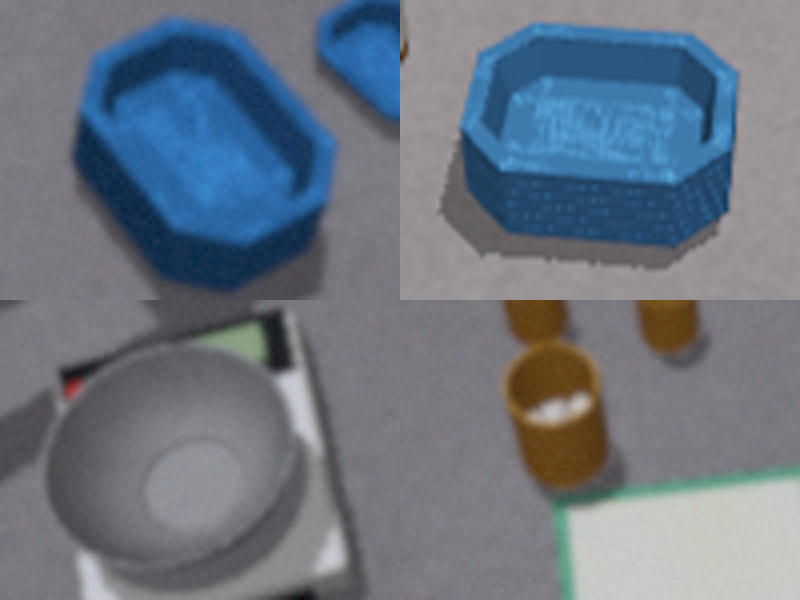

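The tiles show the tray octagon in both views, the bowl rim ellipse centred at about scene (123,234), and the cup rim ellipse centred at about scene (228.4,195).

Run:
```python
from h import *
np.set_printoptions(precision=4,suppress=True)
S,D=load("scene"),load("side")
def px(p,tx,ty,ox,oy): p=np.array(p,float)-[tx,ty]; return (p+.5)/4-.5+[ox,oy]
a=px([(78,133),(98,55),(178,18),(240,33),(337,150),(327,198),(245,243),(172,233)],0,0,301,135)
b=px([(482,52),(540,23),(692,37),(740,73),(727,142),(677,183),(505,173),(461,125)],400,0,222,245)
A=cast(S,a,.08)[:,:2];B=cast(D,b,.08)[:,:2]
for X in(A,B):
    c=X.mean(0); ph=np.degrees(np.arctan2(*(X-c).T[::-1])); L=np.linalg.norm(np.roll(X,-1,0)-X,axis=1)
    print(c,ph,L*1000); print(cv2.minAreaRect(((X)*1000).astype(np.float32)))
    # long edge directions
    for i in range(8):
        if L[i]>.085:e=np.roll(X,-1,0)[i]-X[i];print("long",np.degrees(np.arctan2(e[1],e[0])))
r=px([(553.5,381),(505,381),(602,381)],400,300,190,175);print("cup rim S",cast(S,r,.08))
print("cup base",cast(S,px([(560,452)],400,300,190,175),0))
print("bowl rim",cast(S,px([(172,455),(47,455),(297,455)],0,300,80,195),.1), "floor",cast(S,px([(195,487)],0,300,80,195),.056))
for c in(S,D):
    H,Sa,V=cv2.split(cv2.cvtColor(c["color"],cv2.COLOR_RGB2HSV));m=(H>55)&(H<90)&(Sa>60)
    m=max([x for x in blobs(m)],key=lambda x:x[1][4])[0]
    h=cv2.convexHull(np.argwhere(m)[:,::-1].astype(np.int32));P=cast(c,h[:,0],.002)[:,:2]
    print("pad",cv2.minAreaRect((P*1000).astype(np.float32)))
# side cup top/bowl
for b_,s,ce in blobs((cv2.cvtColor(D["color"],cv2.COLOR_RGB2HSV)[:,:,1]>140)&(cv2.cvtColor(D["color"],cv2.COLOR_RGB2HSV)[:,:,0]<22)):
    if abs(ce[0]-312)<6: print("side cup",s,cast(D,[s[0]+s[2]/2-.5,s[1]+s[3]/2-.5],.04))
for n,p,z in(("spoon",[(130,300),(121,361)],0),("amber",[(362,250)],.05),("s2",[(195,298)],.04),("s1",[(401,246)],.04),("small cups",[(223,174),(257,176)],.03),("balance",[(98,205),(152,196),(168,268),(105,278)],.038)): print(n,cast(S,p,z))
```

```text
[0.5133 0.2571] [-106.0675 -149.4314  170.0555  142.9168   61.7264   35.8827   -7.5275
  -38.3739] [ 60.8745  59.5797  39.6346 101.295   35.6735  59.9655  42.266   87.2372]
((512.131103515625, 251.56231689453125), (156.85482788085938, 128.93511962890625), 11.794001579284668)
long 11.577448407181565
long -161.69950337353612
[0.505  0.2586] [  -8.2218  -38.3284 -117.5219 -146.7931  174.3047  143.3527   65.0833
   32.8628] [42.5336 95.8089 41.7284 55.3998 42.2352 98.5623 46.0149 59.7017]
((504.644287109375, 261.21923828125), (158.98532104492188, 121.14974212646484), 11.586258888244629)
long -168.41374061039085
long 14.758873269013533
cup rim S [[ 0.4987 -0.0489  0.08  ]
 [ 0.4903 -0.0758  0.08  ]
 [ 0.5072 -0.0221  0.08  ]]
cup base [[ 0.5001 -0.054   0.    ]]
bowl rim [[ 0.5372 -0.2891  0.1   ]
 [ 0.5171 -0.3532  0.1   ]
 [ 0.5574 -0.2251  0.1   ]] floor [[ 0.5352 -0.2906  0.056 ]]
pad ((622.5360107421875, -0.22089385986328125), (160.34286499023438, 160.7513885498047), 80.5808334350586)
pad ((618.4117431640625, 1.5144195556640625), (159.22442626953125, 160.12803649902344), 80.83291625976562)
side cup [303 191  19  31 503] [[ 0.4947 -0.0497  0.04  ]]
spoon [[ 0.6489 -0.3193  0.    ]
 [ 0.7727 -0.3537  0.    ]]
amber [[0.7098 0.2026 0.05  ]]
s2 [[ 0.702  -0.1763  0.04  ]]
s1 [[0.7237 0.2943 0.04  ]]
small cups [[ 0.4033 -0.0437  0.03  ]
 [ 0.4352  0.0369  0.03  ]]
balance [[ 0.406  -0.3525  0.038 ]
 [ 0.4198 -0.2245  0.038 ]
 [ 0.6166 -0.2197  0.038 ]
 [ 0.5983 -0.3551  0.038 ]]
```

```bash
P="python3 -m pendant"
$P '[[0,0,0,0,0,0.113,1],[0,0,0,0,0,0.113,1],[0,0,0,0,0,0.113,1],[0,0,0,0,0,0.113,1],[0,0,0,0,0,0.115,1]]'
$P '[[0.007,-0.034,0,0,0,0,1],[0.007,-0.034,0,0,0,0,1],[0.007,-0.034,0,0,0,0,1],[0.007,-0.034,0,0,0,0,1],[0.007,-0.034,0,0,0,0,1]]'
$P '[[0.007,-0.034,0,0,0,0,1],[0.007,-0.034,0,0,0,0,1],[0.007,-0.034,0,0,0,0,1],[0.007,-0.034,0,0,0,0,1],[0.007,-0.034,0,0,0,0,1]]'
$P '[[0.007,-0.034,0,0,0,0,1],[0.007,-0.034,0,0,0,0,1],[0.007,-0.034,0,0,0,0,1],[0.007,-0.034,0,0,0,0,1],[0.007,-0.030,0,0,0,0,1]]'
$P '[[0,0,0,0,0.125,0,1],[0,0,0,0,0.125,0,1],[0,0,0,0,0.125,0,1],[0,0,0,0,0.125,0,1],[0,0,0,0,0.125,0,1]]'
$P '[[0,0,0,0,0.125,0,1],[0,0,0,0,0,0,1]]'
cat >> h.py <<'E'
from scipy.spatial.transform import Rotation as Ro
def st():
    o=manip.get_obs();R=Ro.from_quat(o["eef_rot"]);return o,R,o["position"]
def to(p,Rt=None):
    "shift (tool axes) and turn (tool rotvec) from the measured pose to the target"
    o,R,x=st();print("t",round(o["time"],2),"pos",x.round(4),"q",o["joint_positions"].round(3),"gap",round(o["finger_gap"],4),"F",round(o["gripper_force"],2))
    print("R",R.as_matrix().round(3).tolist())
    print(" shift",R.inv().apply(np.array(p)-x).round(4),"turn",(R.inv()*Rt).as_rotvec().round(4) if Rt is not None else "")
E
python3 -c "
from h import *
to([.429,-.042,.123])"
```

```text
time: 0.52
position: [0.271, -0.5349, 0.235]
eef_rot: [0.999, -0.052, -0.0, -0.001]
ft_force: [-0.3, 0.4, 0.4]
finger_gap: 0.0931
gripper_force: 0.0
time: 0.93
position: [0.3225, -0.3678, 0.235]
eef_rot: [0.999, -0.049, -0.0, -0.0]
ft_force: [0.3, -0.2, 0.3]
finger_gap: 0.0929
gripper_force: 0.0
time: 1.35
position: [0.374, -0.202, 0.2353]
eef_rot: [0.999, -0.049, -0.0, -0.0]
ft_force: [-0.2, -0.4, -0.4]
finger_gap: 0.0926
gripper_force: 0.0
time: 1.77
position: [0.4252, -0.0399, 0.2354]
eef_rot: [0.999, -0.049, -0.0, -0.0]
ft_force: [1.1, -0.2, -0.7]
finger_gap: 0.0929
gripper_force: 0.0
time: 2.18
position: [0.4632, -0.0452, 0.2285]
eef_rot: [0.96, -0.047, 0.275, 0.012]
ft_force: [1.2, 0.1, -2.1]
finger_gap: 0.0931
gripper_force: 0.0
time: 2.35
position: [0.4951, -0.0488, 0.2296]
eef_rot: [0.943, -0.047, 0.329, 0.016]
ft_force: [-1.7, 0.4, -1.0]
finger_gap: 0.0931
gripper_force: 0.0
t 2.35 pos [ 0.4951 -0.0488  0.2296] q [-0.288 -0.891  2.42   0.145  0.955  1.339] gap 0.0931 F 0.0
R [[0.779, -0.099, 0.619], [-0.078, -0.995, -0.06], [0.622, -0.001, -0.783]]
 shift [-0.1184 -0.0002  0.0422] turn
```

```bash
P="python3 -m pendant"
$P '[[-0.0107,0,0.0138,0,0,0,1],[-0.0107,0,0.0138,0,0,0,1],[-0.0107,0,0.0138,0,0,0,1],[-0.0107,0,0.0138,0,0,0,1],[-0.0107,0,0.0138,0,0,0,1]]' >/dev/null
python3 - <<'E'
from h import *
to([.497,-.049,.055])
c=manip.camera("wrist");cv2.imwrite("pics/w1.png",c["color"][:,:,::-1])
# check lateral: cup rim ring centre predicted
print(proj(c,[[.497,-.049,.08],[.497,-.049,0]]))
E
```

```text
t 2.77 pos [ 0.504  -0.0497  0.1501] q [-0.279 -0.765  2.497  0.161  0.764  1.31 ] gap 0.0929 F 0.0
R [[0.786, -0.098, 0.61], [-0.077, -0.995, -0.06], [0.613, -0.0, -0.79]]
 shift [-0.0639 -0.      0.0708] turn 
[[272.87074297 312.22568312]
 [272.94702416 320.17771783]]
```

View pics/w1.png

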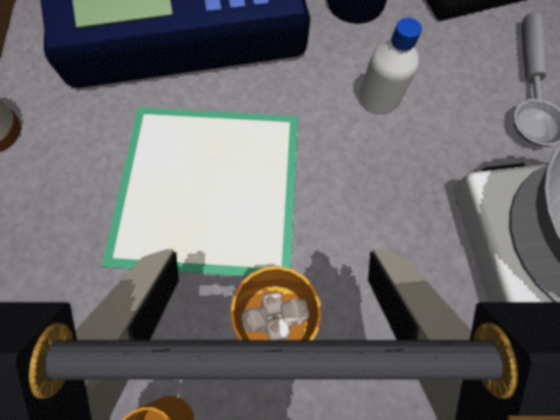

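The cup is centred between the fingers (rim at about (276,308), prediction (273,312)), and all six lumps are in it. Joint 3 is at its limit, so I'll fit the kinematics from the logged states to choose a feasible tilt.

```bash
cat > kin.py <<'E'
import numpy as np
from scipy.optimize import least_squares
from scipy.spatial.transform import Rotation as Ro
def fk(q,k):
    h,L1,L2,d,off,e,a=k
    R=Ro.from_euler('z',q[0]);p=np.array([0,0,h])+R.apply([a,off,0])
    R=R*Ro.from_euler('y',q[1]);p=p+R.apply([0,0,L1])
    R=R*Ro.from_euler('y',q[2]);p=p+R.apply([e,0,L2])
    R=R*Ro.from_euler('z',q[3])*Ro.from_euler('y',q[4]);p=p+R.apply([0,0,d])
    return p,R*Ro.from_euler('z',q[5])
Q=np.array([[-1.18740932,.13106897,1.48918548,0,1.52296,-.0854],[-.288,-.891,2.42,.145,.955,1.339],[-.279,-.765,2.497,.161,.764,1.31]])
X=np.array([[.27093,-.53481,.23469],[.4951,-.0488,.2296],[.504,-.0497,.1501]])
lo=np.array([-.89,-.89]);
def fit():
    f=lambda k:np.r_[np.concatenate([fk(q,k)[0]-x for q,x in zip(Q,X)]),(k-[.2,.45,.4,.25,.05,0,0])*1e-4]
    return least_squares(f,[.2,.45,.4,.25,.05,0,0])
LO=np.array([-2.96,-.89,.02,-1.34,0,-2.66]);HI=np.array([2.96,2.26,2.5,4.48,2.73,2.66])
def ik(p,R,k,q0):
    f=lambda q:np.r_[fk(q,k)[0]-p,.3*(fk(q,k)[1].inv()*R*C).as_rotvec()]
    return least_squares(f,q0,bounds=(LO,HI))
C=Ro.identity()
E
python3 - <<'E'
import kin;from kin import *
np.set_printoptions(precision=3,suppress=True)
s=fit();k=s.x;print(k,s.fun)
R2=np.array([[0.786,-0.098,0.61],[-0.077,-0.995,-0.06],[0.613,0,-0.79]])
kin.C=Ro.identity();C=Ro.from_matrix(R2).inv()*fk(Q[2],k)[1];print("C",C.as_rotvec());kin.C=C
def R_of(az,t):
    b=Ro.from_matrix(np.array([[np.cos(az),np.sin(az),0],[np.sin(az),-np.cos(az),0],[0,0,-1]]).T.T)
    return b*Ro.from_euler('y',t)
az=-.098
for t in np.radians([38,34,30,25,20,10]):
    r=ik(np.array([.497,-.049,.052]),R_of(az,t),k,[-.2,-.5,2.3,.1,.9,1.4]);print("grasp",np.degrees(t),r.cost**.5,r.x)
for azb in(-.5,-.2,-.8):
  for z in(.2,.25):
    for t in np.radians([-60,-75,-90,-100]):
      r=ik(np.array([.51,-.28,z]),R_of(azb,t),k,[-.5,.8,1.0,0,2.4,1.4]);print("pour",azb,z,np.degrees(t),r.cost**.5,r.x)
E
```

```text
[0.317 0.369 0.553 0.36  0.051 0.061 0.   ] [-0.  0.  0. -0. -0. -0.  0.  0. -0.  0. -0.  0.  0.  0.  0.  0.]
C [ 0.     0.001 -1.571]
grasp 38.0 0.014605783526957879 [-0.267 -0.475  2.5    0.199  0.518  1.258]
grasp 34.0 0.003829763937663343 [-0.268 -0.494  2.5    0.174  0.569  1.281]
grasp 29.999999999999996 3.241766271934517e-07 [-0.26  -0.46   2.456  0.138  0.631  1.318]
grasp 25.0 2.0172502053171092e-11 [-0.247 -0.38   2.372  0.096  0.72   1.363]
grasp 20.0 1.160711198125308e-11 [-0.235 -0.3    2.287  0.066  0.81   1.396]
grasp 10.0 1.511788850137739e-14 [-0.216 -0.135  2.115  0.025  0.988  1.44 ]
pour -0.5 0.2 -59.99999999999999 6.035932527232639e-08 [-0.559  1.18   0.422 -0.095  2.584  1.46 ]
pour -0.5 0.2 -75.0 0.019689538393188984 [-0.557  1.301  0.353 -0.149  2.73   1.416]
pour -0.5 0.2 -90.0 0.057197449362815976 [-0.552  1.266  0.524 -0.207  2.73   1.368]
pour -0.5 0.2 -100.0 0.08247175961143595 [-0.543  1.257  0.619 -0.299  2.73   1.281]
pour -0.5 0.25 -59.99999999999999 3.181748364188928e-11 [-0.559  1.151  0.378 -0.108  2.657  1.445]
pour -0.5 0.25 -75.0 0.0280028098105
[... 943 characters left out ...]
0.2 -59.99999999999999 1.0740017997795162e-09 [-0.664  1.135  0.494  0.212  2.545  1.815]
pour -0.8 0.2 -75.0 0.011995181170956071 [-0.675  1.311  0.349  0.349  2.73   1.93 ]
pour -0.8 0.2 -90.0 0.04647424004723584 [-0.699  1.286  0.515  0.498  2.73   2.053]
pour -0.8 0.2 -100.0 0.06807234253442078 [-0.723  1.294  0.599  0.69   2.73   2.234]
pour -0.8 0.25 -59.99999999999999 1.5165557546064856e-08 [-0.664  1.102  0.456  0.237  2.614  1.844]
pour -0.8 0.25 -75.0 0.01981440908716957 [-0.679  1.199  0.434  0.373  2.73   1.954]
pour -0.8 0.25 -90.0 0.05407388017084862 [-0.706  1.187  0.585  0.557  2.73   2.112]
pour -0.8 0.25 -100.0 0.07446387225627432 [-0.732  1.21   0.654  0.807  2.73   2.354]
```

```bash
cat > search.py <<'E'
import kin;from kin import *
np.set_printoptions(precision=3,suppress=True)
k=fit().x;kin.C=Ro.from_rotvec([0,0,-np.pi/2])
def R_of(az,t): return Ro.from_matrix(np.array([[np.cos(az),np.sin(az),0],[np.sin(az),-np.cos(az),0],[0,0,-1]]))*Ro.from_euler('y',t)
bowl=np.array([.536,-.29,.18]);res=[]
for azd in range(-180,180,30):
  az=np.radians(azd)
  for al in(0,15,30,40):
    if al==0 and azd>=0: continue
    g=min((ik(np.array([.497,-.049,.052]),R_of(az,np.radians(al)),k,[-.2,-.3,2.1,q4,.9,q6]) for q4 in(.0,-.8,.8,) for q6 in(1.4,-1.4,0)),key=lambda r:r.cost)
    if g.cost>1e-7: continue
    Rg=R_of(az,np.radians(al))
    for om in range(-120,121,30):
      for psi in range(-180,180,30):
        ps=np.radians(psi);q=g.x;ok=True
        ax=np.array([-np.sin(ps),np.cos(ps),0])  # tilts c toward psi
        p=bowl-.025*np.array([np.cos(ps),np.sin(ps),0]);m=9
        for th in(0,33,66,99,130):
            Rp=Ro.from_rotvec(ax*np.radians(th))*Ro.from_euler('z',np.radians(om))*Rg
            if th==0:
                rs=[ik(p,Rp,k,np.clip(q+[-.4,0,0,0,0,dq],LO+.01,HI-.01)) for dq in(0,np.radians(-om))];r=min(rs,key=lambda r:r.cost)
            else: r=ik(p,Rp,k,q)
            wz=p[2]-k[3]*Rp.as_matrix()[2,2]
            if r.cost>1e-7 or np.abs(r.x-q).max()>1.6 or wz<.16: ok=False;break
            q=r.x;m=min(m,(q-LO).min(),(HI-q).min())
        if ok: res.append((m,azd,al,om,psi,g.x,q,wz))
res.sort(key=lambda r:-r[0])
for r in res[:12]: print(*r)
print(len(res))
E
time timeout 560 python3 search.py
```

```text
real	9m20.020s
user	9m14.923s
sys	0m0.265s
```

```bash
cat > s2.py <<'E'
import kin,time;from kin import *
np.set_printoptions(precision=3,suppress=True)
k=fit().x;kin.C=Ro.from_rotvec([0,0,-np.pi/2])
def R_of(az,t): return Ro.from_matrix(np.array([[np.cos(az),np.sin(az),0],[np.sin(az),-np.cos(az),0],[0,0,-1]]))*Ro.from_euler('y',t)
def best(p,R,seeds):
    def f(q):
        x,Rq=fk(q,k);return np.r_[x-p,.3*(Rq.inv()*R*kin.C).as_rotvec()]
    o=None
    for s in seeds:
        r=least_squares(f,np.clip(s,LO+.01,HI-.01),bounds=(LO,HI),max_nfev=40)
        if o is None or r.cost<o.cost:o=r
        if o.cost<1e-8:break
    return o
if __name__=="__main__":
  t0=time.time()
  for sd in(1,-1):
    for d in(70,90,110):
      az=np.radians(-6+sd*d)
      for al in(30,45):
        r=best(np.array([.497,-.049,.052]),R_of(az,np.radians(al)),[[-.2,-.1,1.9,-sd*.6*s,1.1,q6] for s in(1,-1) for q6 in(0,-.1)])
        print("g",sd*d,al,r.cost<1e-7,r.x)
      azp=np.radians(-28+sd*d);p=np.array([.536,-.29,.18])+.025*np.r_[-np.cos(azp),-np.sin(azp),0]
      for be in(70,85,95):
        r=best(p,R_of(azp,-np.radians(be)),[[-.5+.4*sd,.1,1.6,sd*1.4*s,1.5,0] for s in(1,-1)])
        print("p",sd*d,-be,r.cost<1e-7,r.x)
  print(time.time()-t0)
E
timeout 150 python3 s2.py
```

```text
g 70 30 True [-0.577  0.031  2.047  0.563  1.195 -0.37 ]
g 70 45 True [-0.733  0.165  2.035  0.78   1.31  -0.635]
p 70 -70 True [-0.17   0.852  1.089 -0.948  2.003  0.633]
p 70 -85 True [-0.15   1.024  1.002 -1.137  2.129  0.613]
p 70 -95 True [-0.15   1.131  0.955 -1.273  2.206  0.583]
g 90 30 True [-0.542  0.188  1.877  0.483  1.345 -0.612]
g 90 45 True [-0.663  0.357  1.798  0.645  1.493 -0.782]
p 90 -70 True [-0.094  0.637  1.416 -1.074  1.733  0.594]
p 90 -85 True [-0.067  0.809  1.358 -1.251  1.864  0.662]
p 90 -95 False [-0.064  0.914  1.311 -1.34   1.952  0.688]
g 110 30 True [-0.48   0.32   1.718  0.386  1.476 -0.834]
g 110 45 True [-0.569  0.518  1.58   0.51   1.659 -0.932]
p 110 -70 True [-0.053  0.41   1.738 -1.231  1.452  0.571]
p 110 -85 False [-0.013  0.584  1.656 -1.34   1.615  0.682]
p 110 -95 False [ 0.007  0.691  1.572 -1.34   1.729  0.722]
g -70 30 False [-0.145 -0.181  2.155 -0.235  0.957  2.66 ]
g -70 45 False [-0.126 -0.318  2.28  -0.366  0.865  2.66 ]
p -70 -70 True [-0.95   0.861  1.075  0.855  2.11   2.419]
p -70 -85 True [-0.968  1.033  0.987  1.038  2.244  2.464]
p -70 -95 True [-0.968  1.14   0.94   1.175  2.323  2.513]
g -90 30 False [ 0.156  0.196  1.871 -0.538  1.268 -2.66 ]
g -90 45 True [ 0.281  0.364  1.79  -0.727  1.403 -2.473]
p -90 -70 True [-1.044  0.646  1.403  0.983  1.857  2.476]
p -90 -85 True [-1.069  0.818  1.343  1.147  1.988  2.434]
p -90 -95 True [-1.069  0.933  1.301  1.26   2.076  2.424]
g -110 30 True [ 0.106  0.325  1.712 -0.443  1.418 -2.443]
g -110 45 True [ 0.207  0.524  1.573 -0.593  1.591 -2.323]
p -110 -70 True [-1.114  0.419  1.724  1.13   1.6    2.513]
p -110 -85 True [-1.147  0.604  1.684  1.299  1.743  2.387]
p -110 -95 True [-1.147  0.737  1.642  1.405  1.847  2.324]
1.414597749710083
```

```bash
P="python3 -m pendant"
$P '[[0,0,0,0,-0.11,0,1],[0,0,0,0,-0.11,0,1],[0,0,0,0,-0.11,0,1],[0,0,0,0,-0.11,0,1],[0,0,0,0,-0.11,0,0.9]]' >/dev/null
$P '[[0,0,0,0,-0.11,0,0.75],[0,0,-0.005,0,0,-0.122,0.75],[0,0,-0.005,0,0,-0.122,0.75],[0,0,-0.005,0,0,-0.122,0.75],[0,0,-0.005,0,0,-0.122,0.75]]' >/dev/null
$P '[[0,0,-0.005,0,0,-0.122,0.75],[0,0,-0.005,0,0,-0.122,0.75],[0,0,-0.005,0,0,-0.122,0.75],[0,0,-0.005,0,0,-0.122,0.75],[0,0,-0.005,0,0,-0.122,0.75]]' >/dev/null
$P '[[0,0,-0.005,0,0,-0.122,0.75],[0,0,0,0,0.122,0,0.75],[0,0,0,0,0.122,0,0.75],[0,0,0,0,0.122,0,0.75],[0,0,0,0,0.122,0,0.75]]' >/dev/null
$P '[[0,0,0,0,0.122,0,0.75],[0,0,0,0,0.122,0,0.75],[0,0,0,0,0,0,0.75]]'
python3 - <<'E'
from h import *;from s2 import R_of
R=R_of(np.radians(64),np.radians(42))
to([.497,-.049,.11],R);to([.497,-.049,.056],R)
E
```

```text
time: 4.73
position: [0.5018, -0.0509, 0.1983]
eef_rot: [0.791, 0.494, 0.305, -0.194]
ft_force: [-0.8, -0.7, -1.6]
finger_gap: 0.0698
gripper_force: 0.0
t 4.73 pos [ 0.502 -0.051  0.198] q [-0.704 -0.091  1.96   0.711  1.519 -0.38 ] gap 0.0698 F 0.0
R [[0.326, 0.9, 0.291], [0.663, -0.437, 0.608], [0.674, -0.005, -0.739]]
 shift [-0.06  -0.005  0.065] turn [-0.005 -0.007 -0.002]
t 4.73 pos [ 0.502 -0.051  0.198] q [-0.704 -0.091  1.96   0.711  1.519 -0.38 ] gap 0.0698 F 0.0
R [[0.326, 0.9, 0.291], [0.663, -0.437, 0.608], [0.674, -0.005, -0.739]]
 shift [-0.096 -0.004  0.105] turn [-0.005 -0.007 -0.002]
```

```bash
P="python3 -m pendant"
$P '[[-0.012,-0.001,0.013,0,0,0,0.75],[-0.012,-0.001,0.013,0,0,0,0.75],[-0.012,-0.001,0.013,0,0,0,0.75],[-0.012,0,0.013,0,0,0,0.75],[-0.012,0,0.013,0,0,0,0.75]]' >/dev/null
$P '[[-0.009,0,0.010,0,0,0,0.75],[-0.009,0,0.010,0,0,0,0.75],[-0.009,0,0.010,0,0,0,0.75],[-0.009,0,0.010,0,0,0,0.75],[0,0,0,0,0,0,0.75]]'
$P '[[0,0,0,0,0,0,0.5],[0,0,0,0,0,0,0.5],[0,0,0,0,0,0,0.5],[0,0,0,0,0,0,0.5],[0,0,0,0,0,0,0.5]]' 12
python3 - <<'E'
from h import *
to([.497,-.051,.056])
c=manip.camera("scene");cv2.imwrite("pics/s1.png",cv2.resize(c["color"][120:300,80:320],(800,600))[:,:,::-1])
E
```

```text
time: 5.57
position: [0.4995, -0.0482, 0.0559]
eef_rot: [0.791, 0.497, 0.302, -0.192]
ft_force: [0.1, 0.6, -0.1]
finger_gap: 0.0692
gripper_force: 0.0
time: 5.98
position: [0.5013, -0.0497, 0.0588]
eef_rot: [0.79, 0.497, 0.304, -0.19]
ft_force: [-0.5, 0.5, 4.1]
finger_gap: 0.0566
gripper_force: 12.0
t 5.98 pos [ 0.5013 -0.0497  0.0588] q [-0.7    0.131  2.026  0.739  1.294 -0.577] gap 0.0566 F 11.99
R [[0.321, 0.901, 0.291], [0.67, -0.434, 0.602], [0.669, 0.001, -0.743]]
 shift [-0.0041 -0.0033  0.    ] turn
```

View pics/s1.png

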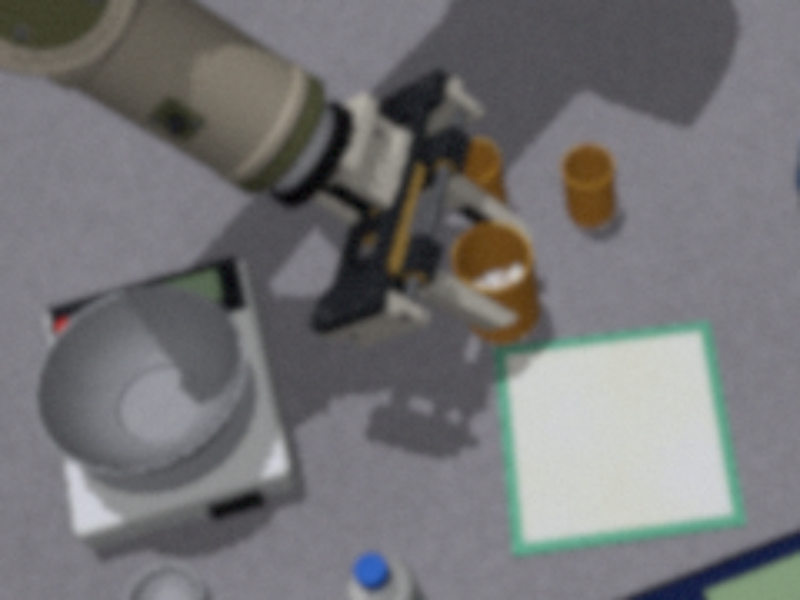

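The cup is held: the gap is 56.6 mm, the lumps are inside, and the neighbours are untouched. Lifting and yawing next.

```bash
P="python3 -m pendant"
$P '[[0.010,0,-0.011,0,0,0,0.5],[0.021,0,-0.023,0,0,0,0.5],[0.023,0,-0.026,0,0,0,0.5],[0.023,0,-0.026,0,0,0,0.5],[0.017,0,-0.018,0,0,0,0.5]]'
$P '[[0,0,0,-0.055,0,0.061,0.5],[0,0,0,-0.055,0,0.061,0.5],[0,0,0,-0.055,0,0.061,0.5],[0,0,0,-0.055,0,0.062,0.5],[0,0,0,0,0,0,0.5]]'
python3 - <<'E'
from h import *;from s2 import R_of
to([.515,-.311,.195],R_of(np.radians(45),np.radians(42)))
E
```

```text
time: 6.45
position: [0.5013, -0.0497, 0.2008]
eef_rot: [0.791, 0.497, 0.303, -0.189]
ft_force: [0.1, -0.5, -0.9]
finger_gap: 0.0567
gripper_force: 12.0
time: 6.87
position: [0.5, -0.0486, 0.1974]
eef_rot: [0.862, 0.359, 0.33, -0.138]
ft_force: [0.5, 0.5, -1.3]
finger_gap: 0.0568
gripper_force: 12.0
t 6.87 pos [ 0.5   -0.049  0.197] q [-0.716 -0.35   2.176  0.755  1.339 -0.125] gap 0.0568 F 12.0
R [[0.524, 0.71, 0.471], [0.528, -0.705, 0.475], [0.668, -0.001, -0.744]]
 shift [-0.132  0.196 -0.116] turn [-0.003  0.001  0.002]
```

```bash
P="python3 -m pendant"
$P '[[-0.010,0.014,-0.009,0,0,0,0.5],[-0.015,0.022,-0.013,0,0,0,0.5],[-0.015,0.022,-0.013,0,0,0,0.5],[-0.015,0.022,-0.013,0,0,0,0.5],[-0.015,0.022,-0.013,0,0,0,0.5]]' >/dev/null
$P '[[-0.015,0.022,-0.013,0,0,0,0.5],[-0.015,0.022,-0.013,0,0,0,0.5],[-0.015,0.022,-0.013,0,0,0,0.5],[-0.012,0.018,-0.012,0,0,0,0.5],[-0.005,0.010,-0.003,0,0,0,0.5]]'
$P '[[0,0,0,0,-0.1,0,0.5],[0,0,0,0,-0.12,0,0.5],[0,0,0,0,-0.12,0,0.5],[0,0,0,0,-0.12,0,0.5],[0,0,0,0,-0.1,0,0.5]]'
python3 -c "
from h import *;from s2 import R_of
to([.515,-.311,.190],R_of(np.radians(45),np.radians(42-86)))"
```

```text
time: 7.7
position: [0.5173, -0.3151, 0.1946]
eef_rot: [0.861, 0.361, 0.33, -0.138]
ft_force: [-0.4, 0.4, -0.4]
finger_gap: 0.0565
gripper_force: 12.0
time: 8.12
position: [0.5184, -0.3125, 0.1964]
eef_rot: [0.919, 0.386, 0.077, -0.031]
ft_force: [0.1, 0.7, -1.4]
finger_gap: 0.0562
gripper_force: 12.0
t 8.12 pos [ 0.518 -0.312  0.196] q [-0.727  0.137  1.562  0.168  1.434  0.027] gap 0.0562 F 12.0
R [[0.691, 0.714, 0.118], [0.704, -0.701, 0.117], [0.166, 0.002, -0.986]]
 shift [-0.002 -0.004  0.006] turn [ 0.005 -0.934  0.009]
```

```bash
P="python3 -m pendant"
$P '[[0,0,0,0,-0.08,0,0.5],[0,0,0,0,-0.08,0,0.5],[0,0,0,0,-0.08,0,0.5],[0,0,0,0,-0.08,0,0.5],[0,0,0,0,-0.08,0,0.5]]' >/dev/null
$P '[[0,0,0,0,-0.08,0,0.5],[0,0,0,0,-0.08,0,0.5],[0,0,0,0,-0.08,0,0.5],[0,0,0,0,-0.08,0,0.5],[0,0,0,0,-0.08,0,0.5]]'
$P '[[0,0,0,0,-0.1,0,0.5],[0,0,0,0,-0.1,0,0.5],[0,0,0,0,-0.1,0,0.5],[0,0,0,0,-0.1,0,0.5],[0,0,0,0,-0.1,0,0.5]]' >/dev/null
$P '[[0,0,0,0,-0.1,0,0.5],[0,0,0,0,-0.1,0,0.5],[0,0,0,0,-0.1,0,0.5],[0,0,0,0,-0.07,0,0.5],[0,0,0,0,0,0,0.5]]'
$P '[[0,0,0,0,0,0,0.5],[0,0,0,0,0,0,0.5],[0,0,0,0,0,0,0.5]]'
python3 - <<'E'
from h import *;from s2 import R_of
to([.515,-.311,.190],R_of(np.radians(45),np.radians(-86)))
c=manip.camera("scene");d=manip.camera("side")
a=cv2.resize(c["color"][150:330,50:210],(400,450));b=cv2.resize(d["color"][110:200,270:350],(400,450))
cv2.imwrite("pics/s2.png",np.hstack([a,b])[:,:,::-1])
E
```

```text
time: 8.95
position: [0.5182, -0.3113, 0.1951]
eef_rot: [0.876, 0.368, -0.287, 0.119]
ft_force: [-0.8, -0.0, -2.3]
finger_gap: 0.0568
gripper_force: 12.0
time: 9.78
position: [0.5161, -0.3106, 0.1897]
eef_rot: [0.672, 0.285, -0.633, 0.26]
ft_force: [-1.2, 0.9, -1.1]
finger_gap: 0.0566
gripper_force: 12.0
time: 10.03
position: [0.5183, -0.3117, 0.1966]
eef_rot: [0.677, 0.282, -0.626, 0.263]
ft_force: [0.9, -0.1, -0.2]
finger_gap: 0.0565
gripper_force: 12.0
t 10.03 pos [ 0.518 -0.312  0.197] q [-0.139  0.968  1.068 -1.174  2.092  0.6  ] gap 0.0565 F 12.0
R [[0.056, 0.712, -0.7], [0.053, -0.702, -0.71], [-0.997, 0.002, -0.077]]
 shift [ 0.006 -0.003  0.002] turn [ 0.007 -0.007 -0.002]
```

View pics/s2.png

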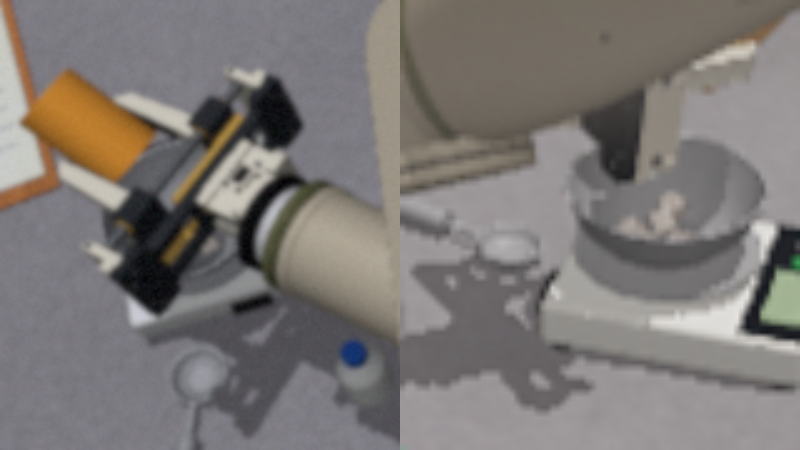

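```bash
P="python3 -m pendant"
$P '[[0.006,0,0,0,0,0,0.5],[-0.006,0,0,0,0,0,0.5],[0.006,0,0,0,0,0,0.5],[-0.006,0,0,0,0,0,0.5],[0,0,0,0,0,0,0.5]]' >/dev/null
$P '[[0,0,0,0,0.124,0,0.5],[0,0,0,0,0.124,0,0.5],[0,0,0,0,0.124,0,0.5],[0,0,0,0,0.124,0,0.5],[0,0,0,0,0.124,0,0.5]]' >/dev/null
$P '[[0,0,0,0,0.124,0,0.5],[0,0,0,0,0.124,0,0.5],[0,0,0,0,0.124,0,0.5],[0,0,0,0,0.124,0,0.5],[0,0,0,0,0.124,0,0.5]]' >/dev/null
$P '[[0,0,0,0,0.124,0,0.5],[0,0,0,0,0.124,0,0.5],[0,0,0,0,0.124,0,0.5],[0,0,0,0,0.124,0,0.5],[0,0,0,0,0.124,0,0.5]]' >/dev/null
$P '[[0,0,0,0,0.124,0,0.5],[0,0,0,0,0.124,0,0.5],[0,0,0,0,0.124,0,0.5],[0.015,-0.022,0.013,0,0,0,0.5],[0.015,-0.022,0.013,0,0,0,0.5]]' >/dev/null
$P '[[0.015,-0.022,0.013,0,0,0,0.5],[0.015,-0.022,0.013,0,0,0,0.5],[0.015,-0.022,0.013,0,0,0,0.5],[0.015,-0.022,0.013,0,0,0,0.5],[0.012,-0.020,0.011,0,0,0,0.5]]' >/dev/null
python3 - <<'E'
from h import *;from s2 import R_of
R=R_of(np.radians(45),np.radians(42))
to([.501,-.050,.195],R);to([.501,-.050,.195],R_of(np.radians(64),np.radians(42)))
c=manip.camera("scene");np.savez("pics/x.npz",**c);print(proj(c,[[.497,-.05,.21]]))
d=manip.camera("side")
cv2.imwrite("pics/s3.png",np.hstack([cv2.resize(c["color"][180:300,80:240],(400,300),interpolation=2),cv2.resize(d["color"][130:190,290:370],(400,300),interpolation=2)])[:,:,::-1])
E
```

```text
t 12.63 pos [ 0.504 -0.107  0.198] q [-0.813 -0.224  2.076  0.749  1.386 -0.217] gap 0.0567 F 12.0
R [[0.521, 0.713, 0.47], [0.529, -0.701, 0.477], [0.67, 0.0, -0.742]]
 shift [ 0.027 -0.042  0.028] turn [-0.005 -0.001  0.006]
t 12.63 pos [ 0.504 -0.107  0.198] q [-0.813 -0.224  2.076  0.749  1.386 -0.217] gap 0.0567 F 12.0
R [[0.521, 0.713, 0.47], [0.529, -0.701, 0.477], [0.67, 0.0, -0.742]]
 shift [ 0.027 -0.042  0.028] turn [ 0.217 -0.001 -0.24 ]
[[220.476 161.146]]
```

View pics/s3.png

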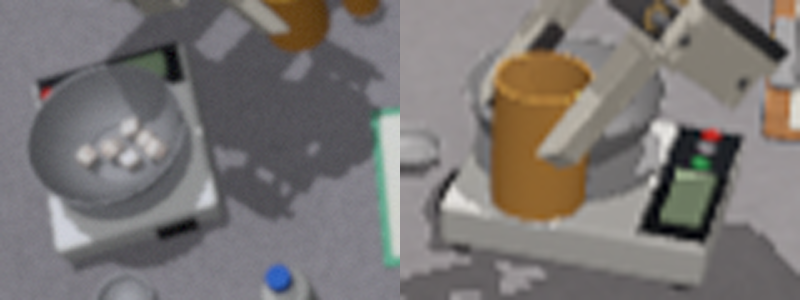

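All six lumps are in the bowl (left tile, around (125,145)), the bowl is on the pan, and the cup is held upright and empty. Next I set it down.

```bash
P="python3 -m pendant"
$P '[[0.0135,-0.021,0.014,0,0,0,0.5],[0.0135,-0.021,0.014,0,0,0,0.5],[-0.018,0,0.020,0,0,0,0.5],[-0.018,0,0.020,0,0,0,0.5],[-0.018,0,0.020,0,0,0,0.5]]' >/dev/null
$P '[[-0.018,0,0.020,0,0,0,0.5],[-0.010,0,0.011,0,0,0,0.5],[-0.0045,0,0.005,0,0,0,0.5],[0,0,0,0,0,0,0.5]]'
$P '[[-0.001,0,0.001,0,0,0,0.5],[-0.001,0,0.001,0,0,0,0.5],[0,0,0,0,0,0,0.5]]'
python3 -c "
from h import *
for i in range(3): to([.5,-.05,.0588])"
```

```text
time: 13.48
position: [0.501, -0.051, 0.0641]
eef_rot: [0.861, 0.36, 0.33, -0.14]
ft_force: [-0.8, 0.9, -1.0]
finger_gap: 0.0566
gripper_force: 12.0
time: 13.73
position: [0.5025, -0.052, 0.0639]
eef_rot: [0.861, 0.361, 0.332, -0.138]
ft_force: [0.4, 0.0, -0.9]
finger_gap: 0.0562
gripper_force: 12.0
t 13.73 pos [ 0.5025 -0.052   0.0639] q [-0.72  -0.087  2.237  0.841  1.115 -0.379] gap 0.0562 F 12.0
R [[0.52, 0.712, 0.472], [0.529, -0.702, 0.476], [0.67, 0.002, -0.742]]
 shift [-0.0037 -0.0032  0.0035] turn 
t 13.73 pos [ 0.5025 -0.052   0.0639] q [-0.72  -0.087  2.237  0.841  1.115 -0.379] gap 0.0562 F 12.0
R [[0.52, 0.712, 0.472], [0.529, -0.702, 0.476], [0.67, 0.002, -0.742]]
 shift [-0.0037 -0.0032  0.0035] turn 
t 13.73 pos [ 0.5025 -0.052   0.0639] q [-0.72  -0.087  2.237  0.841  1.115 -0.379] gap 0.0562 F 12.0
R [[0.52, 0.712, 0.472], [0.529, -0.702, 0.476], [0.67, 0.002, -0.742]]
 shift [-0.0037 -0.0032  0.0035] turn
```

```bash
P="python3 -m pendant"
for i in 1 ; do
$P '[[-0.001,0,0.001,0,0,0,0.5],[0,0,0,0,0,0,0.5]]' | egrep "pos|ft_"
$P '[[-0.001,0,0.001,0,0,0,0.5],[0,0,0,0,0,0,0.5]]' | egrep "pos|ft_"
$P '[[-0.001,0,0.001,0,0,0,0.5],[0,0,0,0,0,0,0.5]]' | egrep "pos|ft_"
done
```

```text
position: [0.502, -0.0516, 0.0619]
ft_force: [-0.3, 0.7, -1.0]
position: [0.5016, -0.0513, 0.0599]
ft_force: [-0.0, 0.2, -1.4]
position: [0.5018, -0.0512, 0.0588]
ft_force: [-1.3, 1.3, 3.2]
```

The cup is down, with contact felt. Releasing, retreating upward, and moving over to the tray.

```bash
P="python3 -m pendant"
$P '[[0,0,0,0,0,0,0.78],[0,0,0,0,0,0,0.78],[0,0,0,0,0,0,0.78],[0,0,0,0,0,0,0.78],[0,0,0,0,0,0,0.78]]'
$P '[[0.010,0,-0.011,0,0,0,0.78],[0.020,0,-0.022,0,0,0,0.78],[0.020,0,-0.022,0,0,0,0.78],[0.020,0,-0.022,0,0,0,0.78],[0.020,0,-0.022,0,0,0,0.78]]' >/dev/null
$P '[[0,0,0,0,-0.122,0,0.78],[0,0,0,0,-0.122,0,0.78],[0,0,0,0,-0.122,0,0.78],[0,0,0,0,-0.122,0,0.78],[0,0,0,0,-0.122,0,0.78]]' >/dev/null
$P '[[0,0,0,0,-0.122,0,0.38],[0,0,-0.006,0,0,-0.12,0.38],[0,0,-0.006,0,0,-0.12,0.38],[0,0,-0.006,0,0,-0.12,0.38],[0,0,-0.006,0,0,-0.12,0.38]]' >/dev/null
$P '[[0,0,-0.006,0,0,-0.12,0.38],[0,0,-0.006,0,0,-0.12,0.38],[0,0,-0.006,0,0,-0.12,0.38],[0,0,-0.006,0,0,-0.12,0.38],[0,0,-0.006,0,0,-0.12,0.38]]' >/dev/null
$P '[[0,0,-0.006,0,0,-0.12,0.38],[0,0,-0.006,0,0,-0.12,0.38],[0,0,-0.006,0,0,-0.12,0.38],[0,0,-0.006,0,0,-0.12,0.38],[0,0,-0.006,0,0,-0.12,0.38]]'
python3 - <<'E'
from h import *;from s2 import R_of
to([.46,.15,.25],R_of(np.radians(147.5),0))
E
```

```text
time: 14.65
position: [0.5015, -0.0513, 0.0584]
eef_rot: [0.861, 0.36, 0.331, -0.139]
ft_force: [-0.9, 0.3, -0.3]
finger_gap: 0.072
gripper_force: 0.0
time: 16.73
position: [0.5016, -0.0512, 0.2764]
eef_rot: [0.325, 0.946, 0.001, 0.0]
ft_force: [0.5, -0.0, 0.3]
finger_gap: 0.0354
gripper_force: 0.0
t 16.73 pos [ 0.502 -0.051  0.276] q [-0.205 -0.146  1.689  0.002  1.597 -1.113] gap 0.0354 F 0.0
R [[-0.788, 0.615, 0.001], [0.615, 0.788, 0.002], [0.0, 0.003, -1.0]]
 shift [0.157 0.133 0.027] turn [ 0.003 -0.    -0.096]
```

```bash
P="python3 -m pendant"
$P '[[0.022,0.018,0.001,0,0,0,0.38],[0.030,0.026,0.001,0,0,0,0.38],[0.030,0.026,0.001,0,0,0,0.38],[0.030,0.026,0.001,0,0,0,0.38],[0.030,0.026,0.001,0,0,0,0.38]]' >/dev/null
$P '[[0.015,0.011,0.001,0,0,-0.096,0.38],[0,0,0,0,0,0,0.38],[0,0,0,0,0,0,0.38]]'
python3 - <<'E'
from h import *
np.set_printoptions(precision=4,suppress=True)
W=manip.camera("wrist");S=manip.camera("scene");D=manip.camera("side")
for n,c in(("W",W),("S",S),("D",D)): np.savez(f"pics/t{n}.npz",**c)
print(W["cam_to_world"])
cc=np.array([[.508,.257,.08],[.497,-.05,.08],[.562,-.05+0,.0]]);print(proj(W,cc))
w=cv2.resize(W["color"],(560,420))
d=cv2.resize(D["color"][245:305,230:310],(240,180),interpolation=2);s=cv2.resize(S["color"][165:225,200:280],(240,180),interpolation=2)
o=np.zeros((420,800,3),np.uint8);o[:,:560]=w;o[:180,560:]=d;o[200:380,560:]=s
cv2.imwrite("pics/t.png",o[:,:,::-1])
E
```

```text
time: 17.4
position: [0.4607, 0.1512, 0.2704]
eef_rot: [0.282, 0.959, 0.001, 0.0]
ft_force: [-0.2, 0.3, 0.9]
finger_gap: 0.0355
gripper_force: 0.0
[[ 0.5405 -0.8024 -0.2528  0.39  ]
 [ 0.8413  0.5166  0.1592  0.196 ]
 [ 0.0028 -0.2988  0.9543  0.4191]
 [ 0.      0.      0.      1.    ]]
[[397.7907 162.2372]
 [127.974  311.7202]
 [183.0446 313.0408]]
```

View pics/t.png

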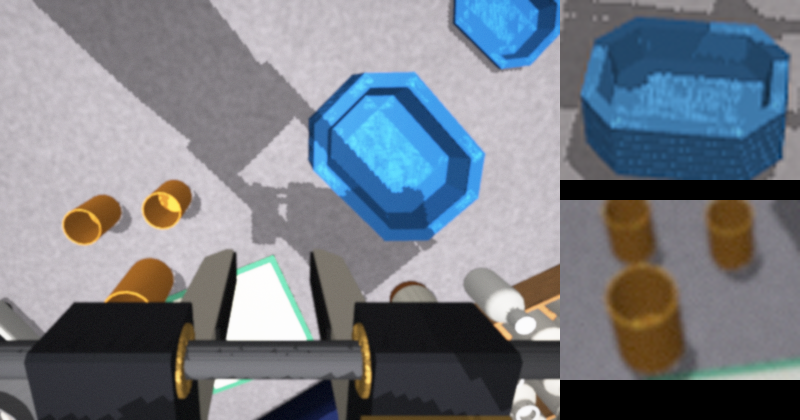

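The cup stands upright and empty at about (640,310) in the right-hand tile. The wrist view shows the tray octagon centred near (398,154). I need a sharper crop of it for the corner.

Run:
```python
from h import *
W=dict(np.load("pics/tW.npz"));im=cv2.resize(W["color"][60:250,300:500],None,fx=3.15,fy=3.15,interpolation=cv2.INTER_CUBIC);print(im.shape);cv2.imwrite("pics/tc.png",im[:,:,::-1])
```

```text
(598, 630, 3)
```

View pics/tc.png

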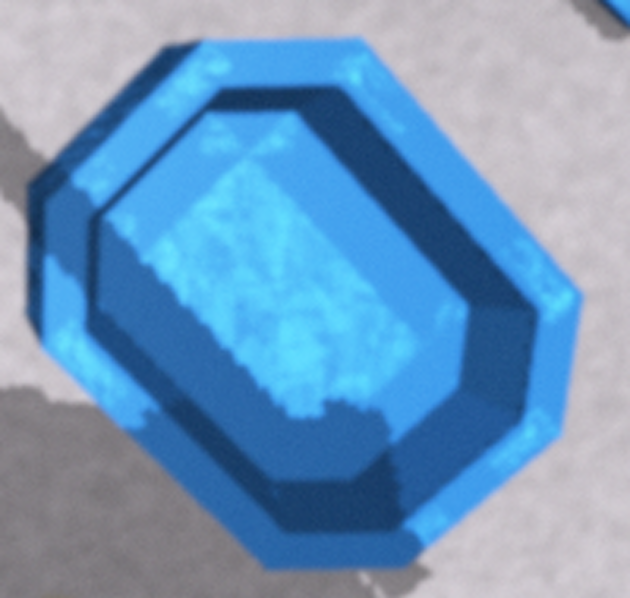

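The rim-top octagon is clear: vertices at (205,40), (362,38), (583,293), (560,435), (410,570), (265,572), (42,348), (48,180) in the crop.

Run:
```python
from h import *;from s2 import *
np.set_printoptions(precision=4,suppress=True)
W=dict(np.load("pics/tW.npz"))
v=(np.array([(205,40),(362,38),(583,293),(560,435),(410,570),(265,572),(42,348),(48,180)])+.5)/3.15-.5+[300,60]
X=cast(W,v,.08)[:,:2]
L=np.linalg.norm(np.roll(X,-1,0)-X,axis=1);print(L*1000,X.mean(0))
# rigid registration to known octagon (procrustes over cyclic order)
m=np.array([(80,30),(50,60),(-50,60),(-80,30),(-80,-30),(-50,-60),(50,-60),(80,-30)])/1000.
best_=None
for V in(m,m[::-1]):
  for s in range(8):
    M=np.roll(V,s,0);Y=X-X.mean(0);U,_,Vt=np.linalg.svd(M.T@Y);
    R=(U@Vt).T
    if np.linalg.det(R)<0: continue
    e=np.abs(Y-M@R.T).max()
    if best_ is None or e<best_[0]:best_=(e,R)
e,R=best_;yaw=np.degrees(np.arctan2(R[1,0],R[0,0]));yaw=(yaw+90)%180-90;print("yaw",yaw,"err",e)
c=X.mean(0);cy,sy=np.cos(np.radians(yaw)),np.sin(np.radians(yaw));Rt=np.array([[cy,-sy],[sy,cy]])
D=load("side");S=load("scene")
for n,p in zip("abcd",[(61,41),(61,-41),(-61,-41),(-61,41)]): print(n,c+Rt@(np.array(p)/1000))
kk=np.r_[c+Rt@[-.061,-.041],.09]
az=np.radians(yaw+45+90)
r=best(kk,R_of(az,0),[[.25,-.1,1.8,0,1.5,-.7]]);print("ik",r.cost<1e-8,r.x)
to(np.r_[kk[:2],.13],R_of(az,0))
```

```text
[ 42.4382  99.5941  42.631   58.7388  44.879  100.4566  47.8743  55.3795] [0.5075 0.2582]
yaw 12.630078470963639 err 0.003827760690593443
a [0.5581 0.3115]
b [0.576  0.2315]
c [0.457  0.2048]
d [0.439  0.2848]
ik True [ 0.3189 -0.0164  1.9155 -0.      1.2425 -0.6869]
t 17.55 pos [0.4614 0.1494 0.2706] q [ 0.206 -0.2    1.747  0.001  1.592 -0.789] gap 0.0354 F 0.0
R [[-0.839, 0.544, 0.002], [0.544, 0.839, 0.002], [-0.0, 0.002, -1.0]]
 shift [0.0339 0.0438 0.1407] turn [ 0.0023  0.0005 -0.0105]
```

```bash
P="python3 -m pendant"
$P '[[0.011,0.015,0.027,0,0,-0.01,0.38],[0.011,0.015,0.027,0,0,0,0.38],[0.011,0.014,0.027,0,0,0,0.38],[0,0,0.027,0,0,0,0.38],[0,0,0.027,0,0,0,0.38]]' >/dev/null
$P '[[0,0,0.015,0,0,0,0.38],[0,0,0.008,0,0,0,0.38],[0,0,0,0,0,0,0.38]]' |grep pos
for i in 1 2 3 4; do $P '[[0,0,0,0,0,0,0.38]]' |grep pos; done
python3 -c "
from h import *
to([.457,.2048,.0905])"
```

```text
position: [0.4561, 0.2041, 0.1106]
position: [0.4577, 0.2049, 0.1133]
position: [0.4584, 0.2055, 0.1144]
position: [0.4584, 0.2058, 0.1145]
position: [0.4581, 0.2058, 0.1142]
t 18.55 pos [0.4581 0.2058 0.1142] q [ 3.190e-01 -4.600e-02  1.897e+00  1.000e-03  1.286e+00 -6.890e-01] gap 0.035 F 0.0
R [[-0.846, 0.534, 0.004], [0.534, 0.846, 0.003], [-0.002, 0.005, -1.0]]
 shift [ 0.0004 -0.0016  0.0237] turn
```

```bash
P="python3 -m pendant"
$P '[[0,-0.0005,0.008,0,0,0,0.38],[0,-0.0005,0.008,0,0,0,0.38],[0,-0.0005,0.005,0,0,0,0.38],[0,0,0.002,0,0,0,0.38],[0,0,0,0,0,0,0.38]]' |egrep "pos|ft"
$P '[[0,0,0,0,0,0,0.38],[0,0,0,0,0,0,0.38],[0,0,0,0,0,0,0.38],[0,0,0,0,0,0,0.38]]' |egrep "pos|ft"
```

```text
position: [0.4553, 0.2041, 0.0884]
ft_force: [0.7, -0.1, -0.0]
position: [0.4565, 0.2046, 0.09]
ft_force: [-0.0, -0.9, -0.3]
```

```bash
P="python3 -m pendant"
$P '[[0,0,0,0,0,0,0.1],[0,0,0,0,0,0,0.0],[0,0,0,0,0,0,0.0],[0,0,0,0,0,0,0.0],[0,0,0,0,0,0,0.0]]' 45
python3 - <<'E'
from h import *
o,R,x=st();a=np.array([.5581,.3115,.08])
print(x)
# hinge at opposite corner a: tilt so corner c goes up
d=a[:2]-x[:2];d/=np.linalg.norm(d);n=np.array([d[1],-d[0],0])  # check direction: rotating about n lifts c?
pa=a.copy()
up=np.cross(n,x-pa)[2];n=n*np.sign(up)
th=.03;prev=(R,x)
for i in range(9):
    Q=Ro.from_rotvec(n*th*(i+1));x2=pa+Q.apply(x-pa);R2=Q*R
    print(i,prev[0].inv().apply(x2-prev[1]).round(4),(prev[0].inv()*R2).as_rotvec().round(4));prev=(R2,x2)
E
```

```text
time: 19.72
position: [0.4564, 0.2045, 0.0898]
eef_rot: [0.278, 0.961, 0.001, 0.001]
ft_force: [0.8, -0.0, -0.8]
finger_gap: 0.0126
gripper_force: 43.5
[0.45635797 0.20447992 0.08978165]
0 [-0.0001  0.0004 -0.0044] [0.0294 0.0059 0.    ]
1 [-0.0001  0.0004 -0.0044] [0.0294 0.0059 0.    ]
2 [-0.0001  0.0004 -0.0044] [0.0294 0.0059 0.    ]
3 [-0.0001  0.0004 -0.0044] [0.0294 0.0059 0.    ]
4 [-0.0001  0.0004 -0.0044] [0.0294 0.0059 0.    ]
5 [-0.0001  0.0004 -0.0044] [0.0294 0.0059 0.    ]
6 [-0.0001  0.0004 -0.0044] [0.0294 0.0059 0.    ]
7 [-0.0001  0.0004 -0.0044] [0.0294 0.0059 0.    ]
8 [-0.0001  0.0004 -0.0044] [0.0294 0.0059 0.    ]
```

```bash
P="python3 -m pendant"
$P '[[0,0.0002,-0.0022,0.0147,0.003,0,0],[0,0.0002,-0.0022,0.0147,0.003,0,0],[0,0.0002,-0.0022,0.0147,0.003,0,0],[0,0.0002,-0.0022,0.0147,0.003,0,0],[0,0,0,0,0,0,0]]' |egrep "pos|ft|rot|gap"
$P '[[-0.0001,0.0004,-0.0044,0.0294,0.0059,0,0],[-0.0001,0.0004,-0.0044,0.0294,0.0059,0,0],[-0.0001,0.0004,-0.0044,0.0294,0.0059,0,0],[-0.0001,0.0004,-0.0044,0.0294,0.0059,0,0],[-0.0001,0.0004,-0.0044,0.0294,0.0059,0,0]]' |egrep "pos|ft|rot"
$P '[[0,0,0,0,0,0,0],[0,0,0,0,0,0,0],[0,0,0,0,0,0,0]]' |egrep "pos|ft|rot|gap"
python3 - <<'E'
from h import *
D=manip.camera("side");S=manip.camera("scene");W=manip.camera("wrist")
a=cv2.resize(D["color"][215:315,210:330],(400,333));b=cv2.resize(W["color"],(400,300))
s=cv2.resize(S["color"][120:220,290:410],(400,333))
o=np.zeros((600,800,3),np.uint8);o[:333,:400]=a;o[:300,400:]=b;o[300:,400:]=s[:300];cv2.imwrite("pics/p.png",o[:,:,::-1])
E
```

```text
position: [0.4576, 0.2057, 0.0992]
eef_rot: [0.277, 0.96, -0.026, -0.013]
ft_force: [0.6, 1.8, -0.3]
finger_gap: 0.0123
position: [0.4605, 0.2087, 0.1205]
eef_rot: [0.276, 0.955, -0.092, -0.048]
ft_force: [2.0, 0.0, 0.4]
position: [0.4601, 0.2086, 0.1197]
eef_rot: [0.276, 0.956, -0.091, -0.048]
ft_force: [1.5, 0.4, 0.9]
finger_gap: 0.0125
```

View pics/p.png

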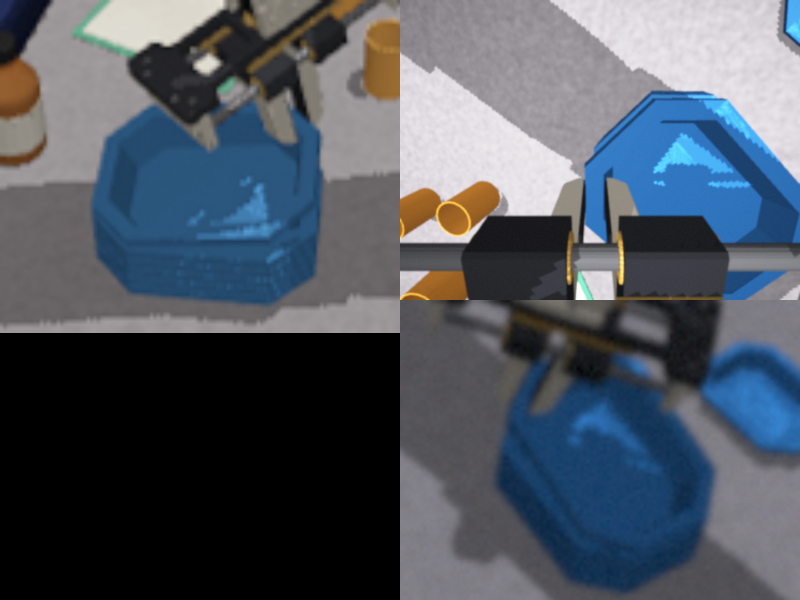

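The tray is tilted about 0.2 rad, the stack still stands flat, and the far corner is still seated. Lifting it off slowly.

```bash
P="python3 -m pendant"
$P '[[0.0001,-0.0006,-0.003,0,0,0,0],[0.0001,-0.0006,-0.003,0,0,0,0],[0.0001,-0.0006,-0.003,0,0,0,0],[0.0001,-0.0006,-0.003,0,0,0,0],[0.0002,-0.001,-0.005,0,0,0,0]]' |egrep "pos|ft|rot"
$P '[[0.0004,-0.002,-0.01,0,0,0,0],[0.0008,-0.004,-0.020,0,0,0,0],[0.0008,-0.004,-0.020,0,0,0,0],[0.0008,-0.004,-0.020,0,0,0,0],[0.0004,-0.002,-0.010,0,0,0,0]]' |egrep "pos|ft|rot|gap"
$P '[[0,0,0,-0.04,-0.008,0,0],[0,0,0,-0.04,-0.008,0,0],[0,0,0,-0.04,-0.008,0,0],[0,0,0,-0.04,-0.008,0,0],[0,0,0,-0.036,-0.007,0,0]]' |egrep "pos|ft|rot|gap"
python3 - <<'E'
from h import *
np.set_printoptions(precision=3,suppress=True)
to([.569,-.053,.2])
for n in("scene","side"):
    c=manip.camera(n);np.savez(f"pics/q{n}.npz",**c)
    H,Sa,V=cv2.split(cv2.cvtColor(c["color"],cv2.COLOR_RGB2HSV))
    for b,s,ce in blobs((H>95)&(H<118)&(Sa>150)&(V>40),150): print(n,s,ce)
E
```

```text
position: [0.4599, 0.2083, 0.1375]
eef_rot: [0.276, 0.955, -0.092, -0.048]
ft_force: [-0.8, 0.3, -1.2]
position: [0.4617, 0.2093, 0.2227]
eef_rot: [0.276, 0.956, -0.091, -0.046]
ft_force: [1.4, 0.1, 0.2]
finger_gap: 0.0127
position: [0.4606, 0.2088, 0.2194]
eef_rot: [0.278, 0.961, -0.002, -0.001]
ft_force: [-0.2, -0.0, -0.6]
finger_gap: 0.0123
t 22.2 pos [0.461 0.209 0.219] q [ 0.326 -0.114  1.763 -0.002  1.497 -0.682] gap 0.0123 F 42.75
R [[-0.846, 0.534, -0.004], [0.534, 0.846, -0.004], [0.002, -0.005, -1.0]]
 shift [-0.231 -0.164  0.02 ] turn 
scene [489 101  17  15 154] [496.344 108.331]
scene [ 320  104   99  103 5762] [361.992 154.94 ]
scene [ 235  275  148  121 3946] [309.501 326.191]
scene [197 348  24  25 200] [207.055 360.49 ]
side [ 148  163   91   61 2107] [191.473 192.215]
side [ 231  213   76   93 5477] [270.362 258.695]
side [ 244  334   49   33 1442] [268.207 350.081]
side [198 383  12  24 182] [203.538 394.033]
```

```bash
P="python3 -m pendant"
$P '[[-0.006,-0.004,0,0,0,0,0],[-0.012,-0.0085,0.001,0,0,0,0],[-0.018,-0.0128,0.002,0,0,0,0],[-0.023,-0.0165,0.003,0,0,0,0],[-0.023,-0.0165,0.003,0,0,0,0]]' >/dev/null
$P '[[-0.023,-0.0165,0.003,0,0,0,0],[-0.023,-0.0165,0.003,0,0,0,0],[-0.023,-0.0165,0.003,0,0,0,0],[-0.023,-0.0165,0.003,0,0,0,0],[-0.023,-0.0165,0.002,0,0,0,0]]' >/dev/null
$P '[[-0.018,-0.0128,0.001,0,0,0,0],[-0.011,-0.008,0,0,0,0,0],[-0.005,-0.003,0,0,0,0,0],[0,0,0,0,0,0,0],[0,0,0,0,0,0,0]]' >/dev/null
$P '[[0,0,0,0,0,0,0],[0,0,0,0,0,0,0],[0,0,0,0,0,0,0],[0,0,0,0,0,0,0],[0,0,0,0,0,0,0]]'
python3 - <<'E'
from h import *
np.set_printoptions(precision=3,suppress=True)
to([.570,-.0526,.195])
tiles=[]
for n,x,y in(("scene",170,130),("side",190,140)):
    c=manip.camera(n);np.savez(f"pics/f{n}.npz",**c)
    H,Sa,V=cv2.split(cv2.cvtColor(c["color"],cv2.COLOR_RGB2HSV))
    for b,s,ce in blobs((H>95)&(H<112)&(Sa>150)&(V>60),150): print(n,s,ce,cast(c,ce,.165),cast(c,ce,.055))
    tiles.append(cv2.resize(c["color"][y:y+150,x:x+200],(800 if 0 else 400,300)))
    tiles.append(cv2.resize(c["color"],(400,300)))
cv2.imwrite("pics/f.png",np.vstack([np.hstack(tiles[:2]),np.hstack(tiles[2:])])[:,:,::-1])
E
```

```text
time: 23.97
position: [0.568, -0.0533, 0.1959]
eef_rot: [0.277, 0.961, -0.003, -0.002]
ft_force: [0.1, -0.1, -1.3]
finger_gap: 0.0124
gripper_force: 42.8
t 23.97 pos [ 0.568 -0.053  0.196] q [-0.18   0.077  1.618 -0.006  1.451 -1.187] gap 0.0124 F 42.75
R [[-0.846, 0.533, -0.006], [0.533, 0.846, -0.005], [0.002, -0.007, -1.0]]
 shift [-0.001  0.002  0.001] turn 
scene [381 134  38  32 835] [399.623 149.178] [[0.551 0.339 0.165]] [[0.482 0.404 0.055]]
scene [ 320  142   63   65 2862] [350.28  173.986] [[0.58  0.209 0.165]] [[0.515 0.254 0.055]]
scene [ 224  181   75   70 3152] [263.239 218.595] [[0.627 0.001 0.165]] [[0.57  0.014 0.055]]
side [ 235  155   61   30 1415] [265.064 169.873] [[ 0.625 -0.012  0.165]] [[ 0.687 -0.162  0.055]]
side [ 239  254   68   52 2991] [272.657 279.262] [[0.466 0.356 0.165]] [[0.502 0.267 0.055]]
side [ 244  334   49   33 1452] [268.256 350.112] [[0.416 0.512 0.165]] [[0.444 0.449 0.055]]
side [197 383  13  24 183] [203.503 393.973] [[0.488 0.621 0.165]] [[0.527 0.577 0.055]]
```

View pics/f.png

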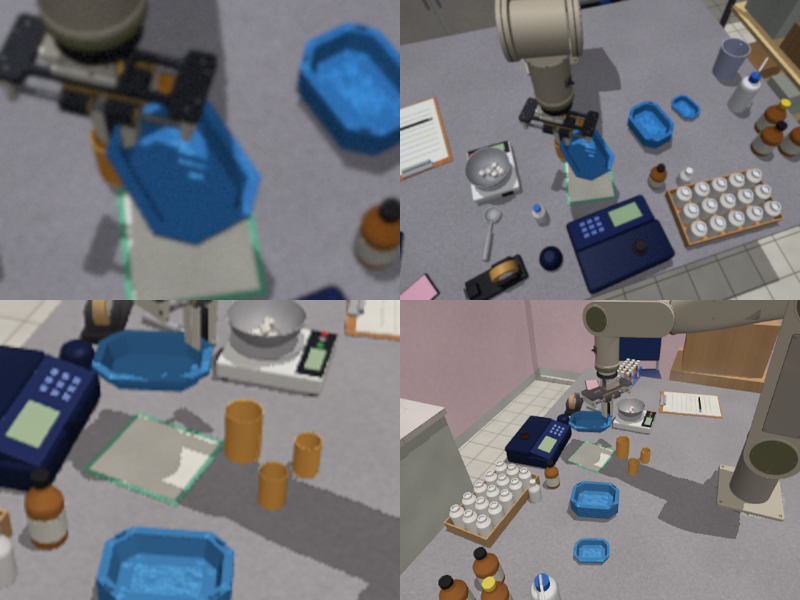

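The tray is held level over the pad, centred at about (0.626, -0.005) against the pad's (0.62, 0). The stack, cup, bottles and bowl are all in place.

```bash
python3 -c "
from plant import manip
print(manip.hand_in())"
```

```text
the job is handed in; nothing more can be done
None
```

I handed the job in at about 24 s; `hand_in()` returned no verdict, but the last pictures showed all six lumps in the bowl, the empty cup upright on the bench, the stack still standing, and the peeled tray held level about 15 cm above the pad, roughly 1 cm off centre.

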